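# Seal the collar-stay box

## Task

Put the teal lid squarely on the clear collar-stay box, then press it down with fingertip pushes, point by point round its edge, until the gasket is fully down all the way round and the lid sits level. Push gently, the acrylic cracks at 55 N, and leave the steamer head and the clip tray where they are.

Things in the scene. Friction and masses are not known exactly. Their poses are not given: they have to be found in the camera images.
- box: Clear acrylic box of collar stays, held to the shelf on soft rubber feet (sinks 1 to 2 mm while pressed), open on top. Origin: centre of its underside, 4 mm above the shelf; z up, long side along y. Body 122 (x) x 172 (y) mm, white flange round the mouth 134 x 184 mm, its top 68 mm above the origin. On the flange lies a blue gasket in six sections (see the joints), 6 mm proud when raised.
- box_mouth (a point): Centre of the box's mouth, level with the flange top; axes as the box. The mouth is 102 (x) x 152 (y) mm.
- lid: Loose teal lid, about 220 g, lying on its plug on the shelf. Origin: centre of the plug's underside; z up, long side along y. Plug 96 x 146 mm, 14 mm deep (lowest 5 mm only 88 x 138), 3 mm play a side in the box's mouth; either way round fits. Plate 140 (x) x 190 (y) x 6 mm on it. On the raised gasket the origin is 60 mm above the box's origin, fully seated 55 mm.
- lid_top (a point): Centre of the plate's top face, 20 mm above the lid's origin; axes as the lid. Six white dots on this face, at x = -55 and +55, y = -80, 0 and +80 mm, mark where to press: each lies over one gasket section. While only part of the gasket is down the lid rocks by up to 5 degrees; the middle of a long side goes right down only after its two corners.
- lid_grip (a point): Point in the lid's black bar handle, 40 mm above the lid's origin, in its middle. The handle is 16 mm wide (x), 90 mm long (y) and stands 30 mm above the plate.
- steamer: Bystander: black plastic garment steamer head, 190 mm long along its x, 75 mm wide, 40 mm high, lying loose on the shelf; origin on the shelf under it, near its middle.
- clip_tray: Bystander: silver aluminium tray of clips, 100 (x) x 200 (y) x 28 mm, loose; origin: centre of its underside.
- hanger: Bystander: black plastic trouser hanger, 330 mm wide along x, lying flat in a spring clip fixed to the shelf, 32 mm high, its hook reaching 140 mm to +y; origin: underside of the clip.
- seal_fl (a joint): Gasket section at the box's corner (-x,+y), centred at x,y = (-59,+84) mm in the box's frame. How far it is pushed down, in m: 0 raised, 0.005 fully down. It gives way at about 10 N, stays where it is pushed and does not spring back.
- seal_fr (a joint): Gasket section at the box's corner (-x,-y), centred at x,y = (-59,-84) mm in the box's frame. How far it is pushed down, in m: 0 raised, 0.005 fully down. It gives way at about 10 N, stays where it is pushed and does not spring back.
- seal_bl (a joint): Gasket section at the box's corner (+x,+y), centred at x,y = (+59,+84) mm in the box's frame. How far it is pushed down, in m: 0 raised, 0.005 fully down. It gives way at about 10 N, stays where it is pushed and does not spring back.
- seal_br (a joint): Gasket section at the box's corner (+x,-y), centred at x,y = (+59,-84) mm in the box's frame. How far it is pushed down, in m: 0 raised, 0.005 fully down. It gives way at about 10 N, stays where it is pushed and does not spring back.
- seal_fm (a joint): Gasket section at the box's middle of the -x long side, centred at x,y = (-59,0) mm in the box's frame. How far it is pushed down, in m: 0 raised, 0.005 fully down. It gives way at about 10 N, stays where it is pushed and does not spring back.
- seal_bm (a joint): Gasket section at the box's middle of the +x long side, centred at x,y = (+59,0) mm in the box's frame. How far it is pushed down, in m: 0 raised, 0.005 fully down. It gives way at about 10 N, stays where it is pushed and does not spring back.
There are look-alikes about, which are no part of the job. Of the things like the lid, leave any that is green; of the rest the larger one is meant.

How it is judged:
On the way, in this order (a step that is already met when the one before it is completed fails the run):
1. the lid lies on the box, its plug in the mouth, squarely (horizontal distance between lid and box below 0.007 m and angle between the y axis of lid and the y axis of box, either way round below 0.09 rad and z of lid in the frame of box between 0.05 and 0.066 m), for 0.2 s.
2. all six gasket sections are pressed down (value of joint each of seal_fl, seal_fr, seal_bl, seal_br, seal_fm, seal_bm above 0.0035 m), for 0.2 s.
At the end, for the whole second after the job is handed in: The lid is on the box, centred within 7 mm, turned with it within 0.09 rad (either way round), level within 0.025 rad, its origin 50 to 57 mm above the box's origin, at rest, and every one of the six gasket sections is down by more than 3.5 mm of its 5 mm (all of step 2 and horizontal distance between lid and box below 0.007 m and angle between the y axis of lid and the y axis of box, either way round below 0.09 rad and z of lid in the frame of box between 0.05 and 0.057 m and angle between lid's own z axis and vertical below 0.025 rad and linear speed of lid below 0.02 m/s); the robot touches nothing.
It fails at once if more than 55 N pressed on the box through the lid (contact force between lid and box above 55 N).
It fails at once if the steamer head is moved more than 20 mm (distance of steamer from where it was at the start of the episode above 0.02 m).
It fails at once if the clip tray is moved more than 20 mm (distance of clip_tray from where it was at the start of the episode above 0.02 m).
It also fails if it takes over 64 s, if anything falls off the work surface, if the arm or the gripper's body presses on something with over 40 N, if the wrist force passes 120 N, or if a joint passes its speed limit or range.

## Robot

A 7-joint arm with a two-finger parallel gripper is mounted at the origin on the work surface. World frame = base frame: x ahead of the robot, y to its left, z up, the work surface at z = 0. Lengths are in m, angles in rad, forces in N, time in s.
With the tool pointing down it reaches from about 0.425 to 0.825 m from the base axis. Payload 3.6 kg.
Tool frame: the origin (TCP) lies midway between the tips of the shut fingers; the grasp point (between the pads) lies ctrl.pinch_z behind it (ctrl.pinch_z is the distance from the TCP to the grasp point, in m); x points along the fingers, y is the direction in which the jaws open and shut, and the axes are right-handed (so a half turn about x gives the same grasp; the last joint's range is limited). The gripper opens to 93 mm and grips with 3 to 60 N. Pads are 15 mm wide; open, the fingers measure 128 mm over their backs; the gripper's body (75 mm by 188 mm) begins 65 mm behind the grasp point.
Start: joints at [1.21, 0.615, -0.013, 1.423, 0.008, 1.103, -0.04], TCP at [0.214, -0.614, 0.219] pointing down, gripper open.
Joint ranges: [-3.12, 3.12], [-0.3, 2.06], [-1.34, 1.32], [0.26, 2.42], [-1.36, 4.5], [0.01, 1.98], [-2.84, 2.84]. Speed limits (rad/s): [2.79, 2.79, 3.14, 3.14, 3.14, 3.14, 3.14].

## Interface

Orientations are given as a unit quaternion [w, x, y, z].
In Python, from cell import ctrl gives the robot as it stands.
- The arm moves only by the tool apply_moves, never from a script. Its argument "series" is a list that holds one entry, the list of rows, each a list of 7 numbers: the turn, a rotation vector about the tool's x, y, z in degrees, then the shift along the tool's x, y, z in mm, then the opening, from -1 (shut) to 1 (fully open). In form: [[[rx, ry, rz, dx, dy, dz, grip], ...]]. A call has 1 to 5 rows; each row is the pose to reach, as a shift and turn from the pose measured when the call began, along the tool's axes at that moment; what a row does not reach only later rows make up. A row lasts 1/10 s, in which the tool goes at most 50 mm and 8.59 degrees, less where a joint would pass 70% of its speed; a pose out of reach is approached as far as the arm can. A call with a gripper value outside its range is refused whole. The fingers move at their own pace and stop on an object; the grip force is fixed at half the most. Time passes only in rows, so rows that repeat a pose let the fingers close. It gives the time, the measured TCP pose, the force and the opening at its end, in the units of the state.
- ctrl.get_obs(): the state, without advancing time (a new reading comes with each control period).
- ctrl.snapshot(name): name is "side" or "top" or "wrist"; returns a dict with "image" (420x560x3 uint8, red, green, blue), "depth" (420x560 float32, m along the optical axis (not along the pixel's ray), 0 where there is no reading), "vfov" (degrees; the focal length in pixels is half the picture's height over the tangent of half this angle, whatever the lens; pixels are square), "cx", "cy" (the principal point, pixels), "xyz" and "attitude" of the camera in the world; the wrist camera has in their place "mount" (4x4, takes a point from camera to tool coordinates, whose origin is the TCP and whose axes are the tool frame's). Camera axes: x right, y up, looking along -z (the intrinsics and any distortion apply to the point x, -y, -z); pixel columns grow to the right and rows downward; lengths in m; the calibration is good to about 2 mm. A picture is of the moment at which its call begins: read the wrist's pose just before it.
- ctrl.close_job(): hands the job in, once; it reports no verdict.
The state is a dict: "clock": time; "joint_pos": joint angles; "qd": joint speeds; "joint_efforts": joint torques, N m; "tcp_pos": TCP position; "eef_rot": TCP orientation; "contact_force": force on the tool from outside, world axes, zero at the start; "moment": the same for the moment, N m; "finger_gap": finger opening in m.
Only numpy, scipy, OpenCV 4.12 (cv2) and the standard library are available. Lean on these libraries where they do the work, as an engineer would, in place of code of your own. Each camera call takes 0.05 s, during which the arm holds its last target. There are 200 camera calls.

## Working session

There is one attempt and no reset: what is moved stays moved. The work goes in short steps, Python scripts to look and compute and a tool call to move; the robot and the scene stay as the last step left them, time stands still between calls to the robot, and variables do not carry over. Pictures are saved under pics/ and viewed, about 8 in all and at most 12, crops included, and the job is handed in when it is done.

Besides the shell and the picture viewer there is one more tool, called after "Request:" as a command line: name --argument value ..., lists and objects as JSON in quotes. apply_moves: Moves the arm, as the interface text tells. Its arguments: {"type":"object","properties":{"series":{"type":"array","items":{"type":"array","items":{"type":"array","items":{"type":"number"}}}}},"required":["series"]}

```bash
ls; mkdir -p pics; cat > h.py <<'E'
import numpy as np, cv2
from cell import ctrl
from scipy.spatial.transform import Rotation as R
def q2R(q): return R.from_quat([q[1],q[2],q[3],q[0]]).as_matrix()
def snap(name):
    o=ctrl.get_obs(); s=ctrl.snapshot(name)
    if name=='wrist':
        M=np.array(s['mount']); T=np.eye(4); T[:3,:3]=q2R(o['eef_rot']); T[:3,3]=o['tcp_pos']; C=T@M
        s['Rc'],s['tc']=C[:3,:3],C[:3,3]
    else:
        a=np.array(s['attitude']); s['Rc']=a if a.shape==(3,3) else q2R(a); s['tc']=np.array(s['xyz'])
    s['f']=210/np.tan(np.radians(s['vfov'])/2)
    return s
def save(s,n): cv2.imwrite('pics/'+n,s['image'][:,:,::-1])
def rays(s,uv):
    uv=np.atleast_2d(uv).astype(float)
    d=np.c_[(uv[:,0]-s['cx'])/s['f'],-(uv[:,1]-s['cy'])/s['f'],-np.ones(len(uv))]
    return d@s['Rc'].T
def onplane(s,uv,z):
    d=rays(s,uv); t=(z-s['tc'][2])/d[:,2]; return s['tc']+d*t[:,None]
def cloud(s):
    v,u=np.mgrid[:420,:560]; d=rays(s,np.c_[u.ravel(),v.ravel()])
    return (s['tc']+d*s['depth'].ravel()[:,None]).reshape(420,560,3)
E
python3 - <<'E'
from h import *
print(ctrl.get_obs(), ctrl.pinch_z)
for n in('top','side'):
    s=snap(n); save(s,n+'0.png'); print({k:v for k,v in s.items() if k not in('image','depth')}); np.savez(n+'0.npz',P=cloud(s),im=s['image'])
E
```

```text
pics
{'clock': 0.0, 'joint_pos': array([ 1.20950875,  0.6159049 , -0.01260225,  1.42491412,  0.00812372,
        1.10336991, -0.0403576 ]), 'qd': array([ 0.00081658, -0.00205607, -0.00132287, -0.00132218, -0.00087581,
        0.00084117, -0.00045732]), 'joint_efforts': array([ 3.71474216e-04, -4.58936656e+01,  2.09324970e-01, -1.65745246e+01,
       -6.10490260e-02,  2.03425577e-02,  2.13509461e-04]), 'tcp_pos': array([ 0.21330341, -0.61316417,  0.21748546]), 'eef_rot': array([-0.11696763, -0.69704336, -0.11873419,  0.69738894]), 'contact_force': array([-0.24149275, -0.06015862,  0.22930903]), 'moment': array([ 0.01912141, -0.02265204,  0.02262697]), 'finger_gap': 0.09300377345172976} 0.0188
{'vfov': 52.40728938077564, 'cx': 279.2705326161698, 'cy': 208.1986383832544, 'xyz': array([ 0.45541058, -0.00147363,  1.36649483]), 'attitude': array([ 0.70991527,  0.02317032, -0.02864545, -0.70332275]), 'Rc': array([[ 0.0090331 ,  0.99727166, -0.07326412],
       [-0.99992656,  0.0096005 ,  0.00739606],
       [ 0.00807925,  0.07319193,  0.99728515]]), 'tc': array([ 0.45541058, -0.00147363,  1.36649483]), 'f': np.float64(426.7078311679779)}
{'vfov': 54.274782914036784, 'cx': 282.29276190698147, 'cy': 213.23959913998658, 'xyz': array([0.07496261, 0.55304633, 0.8042226 ]), 'attitude': array([-0.32436262, -0.1317471 ,  0.36540356,  0.86250324]), 'Rc': array([[-0.75486319,  0.46324591, -0.4643111 ],
       [-0.65580934, -0.52253826,  0.54485583],
       [ 0.00978192,  0.71579117,  0.69824589]]), 'tc': array([0.07496261, 0.55304633, 0.8042226 ]), 'f': np.float64(409.71642435415544)}
```

View pics/top0.png

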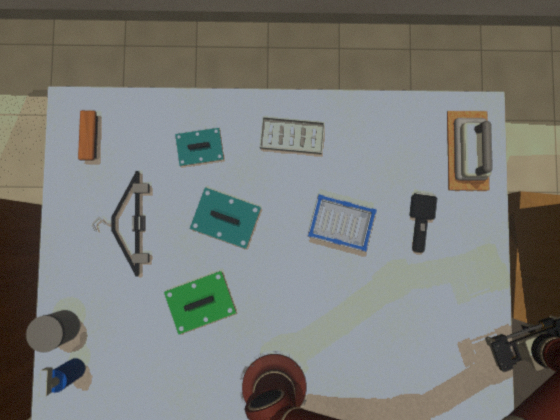

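View pics/side0.png

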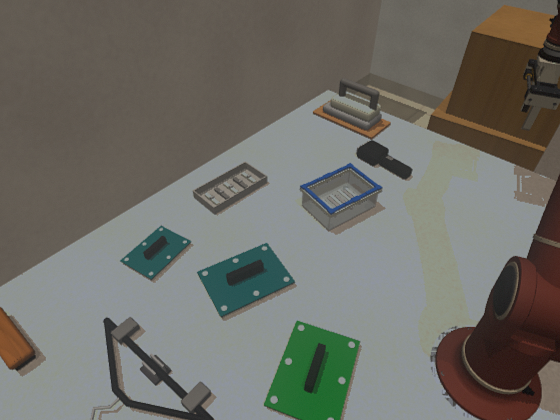

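Candidates for the lid, as top-view pixels: green plate (200,302), excluded by colour. Small teal plate (200,146), the smaller one. Large teal plate (225,217), which is my choice. The box has the blue gasket at (342,223), the tray is at (293,136), the steamer at (422,220) and the hanger at (132,223). The side view agrees: large teal (246,278), small teal (156,252), green (315,370), box (341,190).

```bash
cat >> h.py <<'E'
def rect(s,mask,z,nm):
    cs,_=cv2.findContours(mask.astype(np.uint8),cv2.RETR_EXTERNAL,cv2.CHAIN_APPROX_NONE)
    out=[]
    for c in cs:
        if cv2.contourArea(c)<400: continue
        p=onplane(s,c[:,0,:],z)
        r=cv2.minAreaRect((p[:,:2]*1000).astype(np.float32)); b=cv2.boxPoints(r)
        e=max([b[1]-b[0],b[2]-b[1]],key=np.linalg.norm); a=np.degrees(np.arctan2(e[1],e[0]))
        out.append((nm,cv2.minEnclosingCircle(c)[0],np.round(r[0],1),np.round(r[1],1),round(float((a+90)%180-90),2)))
    return out
def hsv(s): return cv2.cvtColor(s['image'],cv2.COLOR_RGB2HSV)
def teal(s):
    h=hsv(s); return (h[...,0]>80)&(h[...,0]<98)&(h[...,1]>120)&(h[...,2]>50)
def blue(s):
    h=hsv(s); return (h[...,0]>103)&(h[...,0]<125)&(h[...,1]>140)
E
python3 - <<'E'
from h import *
for n in('top','side'):
    s=snap(n); P=cloud(s)
    for l in rect(s,teal(s),.02,n+' teal')+rect(s,blue(s),.078,n+' blue'): print(*l)
    h=hsv(s)
    for (u,v) in ([(225,217),(200,146),(342,223),(293,136)] if n=='top' else [(246,272),(246,290),(156,252)]): print(u,v,P[v,u],h[v,u])
    if n=='top': cv2.imwrite('pics/crop1.png',cv2.resize(s['image'][110:270,160:390,::-1],None,fx=3,fy=3,interpolation=cv2.INTER_CUBIC))
E
```

```text
top teal (226.24435424804688, 218.25437927246094) [523.4 159.9] [184.6 134.8] 71.07
top teal (199.02777099609375, 145.7916717529297) [750.2 247.4] [ 98.9 135.9] -80.85
225 217 [0.52305982 0.155467   0.05430544] [90 18 43]
200 146 [0.74713296 0.24024135 0.03783453] [150   6  45]
342 223 [ 0.50977398 -0.21176325  0.00924104] [ 90   6 138]
293 136 [ 0.78925315 -0.05375565  0.00980681] [ 27  19 122]
side teal (245.5, 276.5) [522.  161.2] [186.3 138. ] 70.83
side teal (155.0, 250.5) [745.4 250.9] [102.1 139. ] -80.86
side blue (341.0, 186.5) [ 507.1 -199.7] [179.7 129.3] 75.94
246 272 [0.51570832 0.16248509 0.04384769] [98 23 45]
246 290 [0.49304098 0.18720222 0.02033635] [ 90 135  85]
156 252 [0.74355731 0.25284753 0.01708473] [87 42 54]
```

View pics/crop1.png

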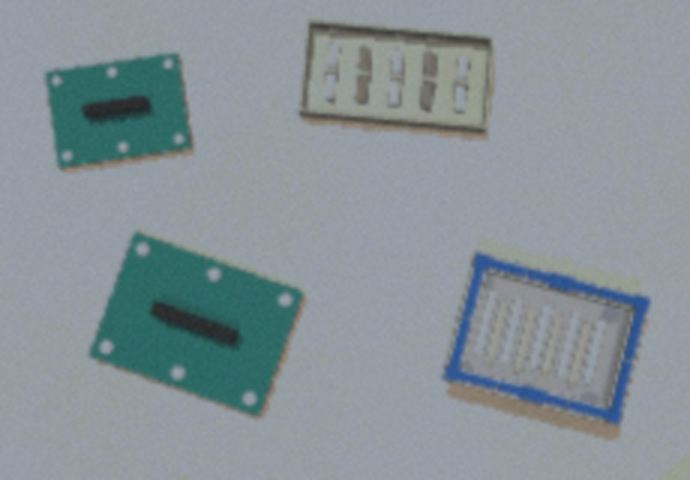

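The crop confirms my choice. The large teal lid has its handle mid at crop (195,323), and the smaller teal plate is at (118,108). Now a helper that turns a world goal into tool-axis rows.

```bash
cat >> h.py <<'E'
def plan(pos,yaw=None):
    "shift/turn for tool origin pos (mm), tool x down, tool y heading yaw (deg) or its opposite, nearer one"
    o=ctrl.get_obs(); R0=q2R(o['eef_rot']); p=np.array(o['tcp_pos'])*1000
    y0=np.degrees(np.arctan2(R0[1,1],R0[0,1]))
    if yaw is None: yaw=y0
    yaw=y0+((yaw-y0+90)%180-90)
    a=np.radians(yaw); X=np.array([0,0,-1.]); Y=np.array([np.cos(a),np.sin(a),0]); G=np.c_[X,Y,np.cross(X,Y)]
    rv=R.from_matrix(R0.T@G).as_rotvec(degrees=True); d=R0.T@(np.array(pos)-p)
    print('t',round(float(o['clock']),2),'tcp',p.round(1),'yaw',round(float(y0),1),'j',np.round(o['joint_pos'],2),'F',np.round(o['contact_force'],1),'gap',round(o['finger_gap']*1000,1))
    print('goal',pos,round(float(yaw),1),'->',rv.round(2),d.round(1))
E
python3 - <<'E'
from h import *
plan([480,-330,250],-19)
plan([550,120,250],-19)
E
```

```text
t 0.2 tcp [ 213.4 -613.4  217.9] yaw -70.8 j [ 1.21  0.62 -0.01  1.42  0.01  1.1  -0.04] F [ 0.1  0.1 -0.8] gap 93.1
goal [480, -330, 250] -19.0 -> [-5.181e+01 -4.000e-02  9.000e-02] [ -31.8 -180.2 -344.9]
t 0.2 tcp [ 213.4 -613.4  217.9] yaw -70.8 j [ 1.21  0.62 -0.01  1.42  0.01  1.1  -0.04] F [ 0.1  0.1 -0.8] gap 93.1
goal [550, 120, 250] -19.0 -> [-5.181e+01 -4.000e-02  9.000e-02] [ -31.2 -582.2 -558.9]
```

Request:
apply_moves --series '[[[-52, 0, 0, -32, -180, -345, 0], [-52, 0, 0, -32, -180, -345, 0], [-52, 0, 0, -32, -180, -345, 0], [-52, 0, 0, -32, -180, -345, 0], [-52, 0, 0, -32, -180, -345, 0]]]'

```text
clock: 0.7
tcp_pos: [0.3852, -0.4306, 0.2391]
eef_rot: [0.366, 0.605, 0.367, -0.604]
contact_force: [1.3, 0.3, -0.3]
finger_gap: 0.0577
```

```bash
python3 -c "
from h import *
plan([540,100,260],-19)"
```

```text
t 0.7 tcp [ 385.2 -430.6  239.1] yaw -27.5 j [ 0.95  0.49 -0.24  1.61  0.13  1.06  0.2 ] F [ 1.3  0.3 -0.3] gap 57.7
goal [540, 100, 260] -19.0 -> [-8.5  -0.05  0.04] [ -20.4 -107.8 -542.2]
```

Request:
apply_moves --series '[[[-8, 0, 0, -20, -108, -542, 0], [-8, 0, 0, -20, -108, -542, 0], [-8, 0, 0, -20, -108, -542, 0], [-8, 0, 0, -20, -108, -542, 0], [-8, 0, 0, -20, -108, -542, 0]]]'

```text
clock: 1.2
tcp_pos: [0.4544, -0.1906, 0.2484]
eef_rot: [0.408, 0.578, 0.408, -0.577]
contact_force: [0.6, 0.1, 0.7]
finger_gap: 0.0468
```

```bash
python3 -c "
from h import *
plan([530,120,260],-19)
s=snap('wrist'); save(s,'w1.png'); print(s['mount'])
for l in rect(s,blue(s),.078,'blue'): print(*l)"
```

```text
t 1.2 tcp [ 454.4 -190.6  248.4] yaw -19.5 j [ 0.6   0.36 -0.33  1.81  0.14  0.99 -0.13] F [0.6 0.1 0.7] gap 46.8
goal [530, 120, 260] -19.0 -> [-0.52 -0.04  0.02] [ -11.4  -32.6 -318. ]
[[-1.74098592e-04  2.70242527e-01 -9.62792265e-01 -1.65328722e-01]
 [ 9.99999977e-01  1.66871804e-04 -1.33988124e-04 -1.54210126e-04]
 [ 1.24453593e-04 -9.62792267e-01 -2.70242550e-01 -7.58979141e-02]
 [ 0.00000000e+00  0.00000000e+00  0.00000000e+00  1.00000000e+00]]
blue (279.0, 197.0) [ 447.8 -204.9] [119.5  13.3] 76.47
blue (385.5, 187.0) [ 548.6 -230.2] [119.5  45.3] 72.19
blue (269.5, 102.0) [ 468.8 -117.5] [41.2 12.3] 71.9
blue (397.11865234375, 88.50494384765625) [ 574.6 -144.3] [41.5 29.3] 73.28
```

Request:
apply_moves --series '[[[0, 0, 0, -11, -33, -318, 0], [0, 0, 0, -11, -33, -318, 0], [0, 0, 0, -11, -33, -318, 0], [0, 0, 0, -11, -33, -318, 0], [0, 0, 0, -11, -33, -318, 0]]]'

```text
clock: 1.75
tcp_pos: [0.5098, 0.0525, 0.2596]
eef_rot: [0.411, 0.577, 0.414, -0.572]
contact_force: [1.2, -0.6, -0.1]
finger_gap: 0.0465
```

```bash
python3 -c "
from h import *
plan([522,160,250],-19)"
```

```text
t 1.75 tcp [509.8  52.5 259.6] yaw -18.7 j [ 0.15  0.38 -0.41  1.75  0.16  1.04 -0.64] F [ 1.2 -0.6 -0.1] gap 46.5
goal [522, 160, 250] -19.0 -> [ 0.33 -0.51 -0.04] [  10.5  -22.8 -105.7]
```

Request:
apply_moves --series '[[[0, 0, 0, 10, -23, -106, 0], [0, 0, 0, 10, -23, -106, 0], [0, 0, 0, 10, -23, -106, 0], [0, 0, 0, 10, -23, -106, 0]]]'

```text
clock: 2.15
tcp_pos: [0.5213, 0.1628, 0.25]
eef_rot: [0.412, 0.576, 0.416, -0.571]
contact_force: [-0.2, -0.5, 0.0]
finger_gap: 0.0464
```

```bash
python3 -c "
from h import *
plan([522,160,250],-19)
s=snap('wrist'); save(s,'w2.png')
for l in rect(s,teal(s),.02,'teal'): print(*l)
h=hsv(s); m=teal(s)
cs,_=cv2.findContours(m.astype(np.uint8),cv2.RETR_EXTERNAL,cv2.CHAIN_APPROX_NONE); c=max(cs,key=cv2.contourArea)
f=cv2.drawContours(np.zeros(m.shape,np.uint8),[c],-1,1,-1)
dk=(h[...,2]<50)&(f>0); 
print(rect(s,dk,.045,'handle'))
w=(h[...,1]<60)&(h[...,2]>110)&(f>0); n,_,st,ce=cv2.connectedComponentsWithStats(w.astype(np.uint8))
for i in range(1,n):
    if st[i,4]>30: print(st[i,4],ce[i].round(1),onplane(s,ce[i],.02).round(4))
"
```

```text
t 2.15 tcp [521.3 162.8 250. ] yaw -18.4 j [-0.06  0.45 -0.42  1.68  0.19  1.05 -0.86] F [-0.2 -0.5  0. ] gap 46.4
goal [522, 160, 250] -19.0 -> [ 0.63 -0.53  0.03] [-0.   1.5  2.4]
teal (283.8280334472656, 164.3507843017578) [523.7 160. ] [187. 138.] 70.83
teal (470.406005859375, 37.83674621582031) [749.8 237.5] [103. 118.] -80.85
[('handle', (284.0, 178.5), array([523.3, 160. ]), array([91.8, 16. ]), 70.86)]
150 [232.2  99.3] [[0.4977 0.2532 0.02  ]]
151 [337.6 100.7] [[0.6017 0.2173 0.02  ]]
128 [233.8 174.8] [[0.4716 0.1777 0.02  ]]
133 [333.6 176.1] [[0.5754 0.1417 0.02  ]]
```

View pics/w2.png

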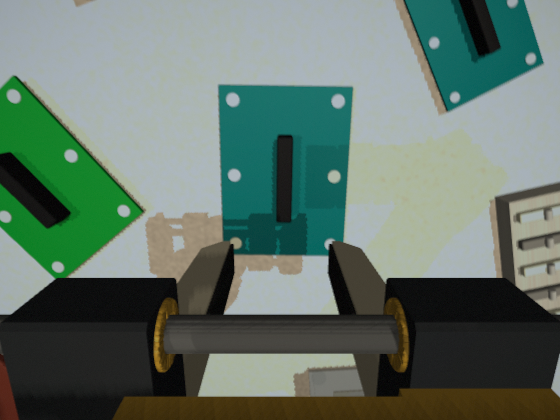

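The lid fills the wrist view, with its handle at (284,178) and dots at (232,99), (338,101), (234,175) and (334,176). Its centre is at (523.5, 160.0) mm with the long axis at 70.9°.

```bash
python3 -c "
from h import *
plan([523.5,160,26],-19.15)"
```

```text
t 2.2 tcp [521.8 160.  250. ] yaw -18.6 j [-0.06  0.45 -0.42  1.68  0.2   1.05 -0.86] F [ 0.5 -0.3 -1.3] gap 46.7
goal [523.5, 160, 26] -19.2 -> [ 0.54 -0.43 -0.01] [224.    1.6   1.1]
```

Request:
apply_moves --series '[[[0.5, -0.4, 0, 50, 1.6, 1.1, 0], [0.5, -0.4, 0, 100, 1.6, 1.1, 0], [0.5, -0.4, 0, 150, 1.6, 1.1, 0], [0.5, -0.4, 0, 180, 1.6, 1.1, 0], [0.5, -0.4, 0, 180, 1.6, 1.1, 0]]]'

```text
clock: 2.7
tcp_pos: [0.5208, 0.1549, 0.0662]
eef_rot: [-0.409, -0.573, -0.409, 0.58]
contact_force: [0.6, 0.0, 0.5]
finger_gap: 0.0464
```

```bash
python3 -c "
from h import *
plan([523.5,160,26],-19.15)"
```

```text
t 2.7 tcp [520.8 154.9  66.2] yaw -19.3 j [-0.13  0.68 -0.32  1.88  0.33  0.65 -0.98] F [0.6 0.  0.5] gap 46.4
goal [523.5, 160, 26] -19.1 -> [-0.19  0.44  0.36] [40.1  1.1 -6.1]
```

Request:
apply_moves --series '[[[0, 0.4, 0.4, 20, 1, -6, 0], [0, 0.4, 0.4, 40, 1, -6, 0], [0, 0.4, 0.4, 40, 1, -6, 0], [0, 0.4, 0.4, 40, 1, -6, 0]]]'

```text
clock: 3.1
tcp_pos: [0.5248, 0.159, 0.0278]
eef_rot: [0.409, 0.578, 0.408, -0.577]
contact_force: [0.4, -1.6, -0.2]
finger_gap: 0.0461
```

```bash
python3 -c "
from h import *
plan([523.5,160,26],-19.15)"
```

```text
t 3.1 tcp [524.8 159.   27.8] yaw -19.4 j [-0.15  0.74 -0.28  1.9   0.37  0.56 -1.02] F [ 0.4 -1.6 -0.2] gap 46.1
goal [523.5, 160, 26] -19.1 -> [-0.3  -0.01 -0.17] [ 1.8 -1.6 -0.5]
```

Request:
apply_moves --series '[[[-0.3, 0, 0, 1.5, -1.5, -0.5, -0.3], [-0.3, 0, 0, 1.5, -1.5, -0.5, -1], [-0.3, 0, 0, 1.5, -1.5, -0.5, -1], [-0.3, 0, 0, 1.5, -1.5, -0.5, -1], [-0.3, 0, 0, 1.5, -1.5, -0.5, -1]]]'

```text
clock: 3.6
tcp_pos: [0.5237, 0.1601, 0.0267]
eef_rot: [0.411, 0.577, 0.409, -0.575]
contact_force: [-1.0, -0.5, 2.7]
finger_gap: 0.0161
```

```bash
python3 -c "
from h import *
plan([523.5,160,180],-19.15)"
```

```text
t 3.6 tcp [523.7 160.1  26.7] yaw -19.1 j [-0.16  0.74 -0.28  1.9   0.37  0.55 -1.02] F [-1.  -0.5  2.7] gap 16.1
goal [523.5, 160, 180] -19.1 -> [ 0.   -0.02 -0.2 ] [-1.533e+02  3.000e-01  1.000e-01]
```

Request:
apply_moves --series '[[[0, 0, 0, -15, 0, 0, -1], [0, 0, 0, -45, 0, 0, -1], [0, 0, 0, -80, 0, 0, -1], [0, 0, 0, -115, 0, 0, -1], [0, 0, 0, -150, 0, 0, -1]]]'

```text
clock: 4.1
tcp_pos: [0.5225, 0.1599, 0.1775]
eef_rot: [0.411, 0.576, 0.409, -0.576]
contact_force: [-0.3, -0.1, -2.3]
finger_gap: 0.0158
```

```bash
python3 -c "
from h import *
plan([510,-150,185],-14.5)"
```

```text
t 4.1 tcp [522.5 159.9 177.5] yaw -19.1 j [-0.08  0.53 -0.39  1.77  0.25  0.89 -0.92] F [-0.3 -0.1 -2.3] gap 15.8
goal [510, -150, 185] -14.5 -> [-4.63  0.05 -0.11] [ -7.1  89.8 296.9]
```

```bash
python3 - <<'E'
from h import *
def bl(s):
    h=hsv(s); m=((h[...,0]>100)&(h[...,0]<128)&(h[...,1]>110)&(h[...,2]>60)).astype(np.uint8)
    return cv2.morphologyEx(m,cv2.MORPH_CLOSE,np.ones((3,3)))
for n in('top','side'):
    s=snap(n); P=cloud(s); m=bl(s); save(s,n+'2.png')
    for l in rect(s,m,.078,n+' blue'): print(*l)
    print('median z blue',np.median(P[m>0][:,2]))
    # inner boundary
    cs,hi=cv2.findContours(m,cv2.RETR_CCOMP,cv2.CHAIN_APPROX_NONE)
    for c,k in zip(cs,hi[0]):
        if k[3]>=0 and cv2.contourArea(c)>400:
            p=onplane(s,c[:,0,:],.078)[:,:2]*1000; print('inner',cv2.minAreaRect(p.astype(np.float32)))
    for l in rect(s,teal(s),.171,n+' teal(held)'): print(*l)
E
```

```text
top blue (341.6963195800781, 222.7539825439453) [ 509.1 -200.6] [179.3 129.1] 75.74
median z blue 0.07900269915927027
inner ((509.4197692871094, -199.85565185546875), (166.42787170410156, 116.21582794189453), 75.91576385498047)
top teal(held) (242.69923400878906, 219.74293518066406) [512.  101.3] [ 69.3 112.3] -17.65
top teal(held) (199.02777099609375, 145.7916717529297) [717.1 219.3] [ 87.9 120.5] -81.08
side blue (341.0, 186.0) [ 507.7 -198.8] [181.5 131.7] 75.83
median z blue 0.07600695465244256
inner ((507.1746826171875, -198.86727905273438), (163.11276245117188, 114.37503051757812), 75.63753509521484)
side teal(held) (155.0, 250.5) [616.3 309. ] [ 82.7 112.1] -81.06
side teal(held) (220.0, 239.5) [544.2 204. ] [ 92.8 140.6] -18.81
```

Request:
apply_moves --series '[[[-2, 0, 0, 0, 15, 50, -1], [-5, 0, 0, 0, 29, 98, -1], [-5, 0, 0, 0, 44, 146, -1], [-5, 0, 0, 0, 58, 194, -1], [-5, 0, 0, 0, 73, 242, -1]]]'

```text
clock: 4.7
tcp_pos: [0.514, -0.0914, 0.1789]
eef_rot: [0.436, 0.561, 0.433, -0.554]
contact_force: [1.4, -0.5, -1.9]
finger_gap: 0.016
```

```bash
python3 -c "
from h import *
plan([509.3,-200.1,150],-14.25)"
```

```text
t 4.7 tcp [514.  -91.4 178.9] yaw -14.1 j [ 0.42  0.49 -0.42  1.84  0.25  0.85 -0.37] F [ 1.4 -0.5 -1.9] gap 16.0
goal [509.3, -200.1, 150] -14.2 -> [ 0.12 -0.3  -0.49] [ 28.6  21.7 106.7]
```

Request:
apply_moves --series '[[[0, -0.3, -0.5, 5, 8, 40, -1], [0, -0.3, -0.5, 10, 16, 80, -1], [0, -0.3, -0.5, 20, 21.7, 106.7, -1], [0, -0.3, -0.5, 28.5, 21.7, 106.7, -1], [0, -0.3, -0.5, 28.5, 21.7, 106.7, -1]]]'

```text
clock: 5.2
tcp_pos: [0.5072, -0.1996, 0.1475]
eef_rot: [-0.433, -0.557, -0.436, 0.559]
contact_force: [-0.9, 0.3, -2.4]
finger_gap: 0.0155
```

```bash
python3 -c "
from h import *
plan([509.3,-200.1,112],-14.25)
s=snap('top'); save(s,'top3.png')
h=hsv(s); m=(h[...,0]>80)&(h[...,0]<98)&(h[...,1]>100)&(h[...,2]>40)
print(rect(s,m,.144,'t'))
s=snap('side'); save(s,'side3.png'); print(rect(s,teal(s),.144,'t'))
"
```

```text
t 5.2 tcp [ 507.2 -199.6  147.5] yaw -14.2 j [ 0.59  0.57 -0.39  1.8   0.28  0.83 -0.19] F [-0.9  0.3 -2.4] gap 15.5
goal [509.3, -200.1, 112] -14.2 -> [ 0.06 -0.07  0.34] [35.5  2.4  0.1]
[('t', (326.5, 217.5), array([ 520.6, -145.4]), array([ 75.5, 135.5]), -14.2), ('t', (199.0, 146.5), array([723.4, 224.4]), array([ 91.1, 125.4]), -80.75)]
[('t', (155.0, 250.5), array([639.9, 298.6]), array([ 85.3, 117.1]), -80.48), ('t', (330.0, 175.5), array([ 516.1, -146.9]), array([ 89.3, 136.2]), -14.08)]
```

Request:
apply_moves --series '[[[0, 0, 0.3, 15, 2, 0, -1], [0, 0, 0.3, 30, 2, 0, -1], [0, 0, 0.3, 38, 2, 0, -1], [0, 0, 0.3, 38, 2, 0, -1], [0, 0, 0.3, 38, 2, 0, -1]]]'

```text
clock: 5.8
tcp_pos: [0.5116, -0.1974, 0.1119]
eef_rot: [0.437, 0.558, 0.435, -0.555]
contact_force: [0.3, 0.7, -1.5]
finger_gap: 0.0156
```

```bash
python3 -c "
from h import *
plan([509.3,-200.1,93],-14.25)"
```

```text
t 5.8 tcp [ 511.6 -197.4  111.9] yaw -13.9 j [ 0.57  0.61 -0.37  1.84  0.31  0.74 -0.21] F [ 0.3  0.7 -1.5] gap 15.6
goal [509.3, -200.1, 93] -14.2 -> [ 0.37 -0.11 -0.24] [18.9 -1.7  3.2]
```

Request:
apply_moves --series '[[[0.4, 0, -0.2, 2, -1.7, 3.2, -1], [0.4, 0, -0.2, 5, -1.7, 3.2, -1], [0.4, 0, -0.2, 8, -1.7, 3.2, -1], [0.4, 0, -0.2, 8, -1.7, 3.2, -1]]]'

```text
clock: 6.2
tcp_pos: [0.5088, -0.2001, 0.1035]
eef_rot: [0.433, 0.559, 0.434, -0.558]
contact_force: [-0.2, -0.5, -2.4]
finger_gap: 0.0157
```

```bash
python3 -c "
from h import *
plan([509.3,-200.1,93],-14.25)"
```

```text
t 6.2 tcp [ 508.8 -200.1  103.5] yaw -14.3 j [ 0.57  0.62 -0.37  1.85  0.32  0.73 -0.22] F [-0.2 -0.5 -2.4] gap 15.7
goal [509.3, -200.1, 93] -14.2 -> [-0.04 -0.11  0.01] [10.5  0.5 -0.1]
```

Request:
apply_moves --series '[[[0, 0, 0, 3, 0.5, 0, -1], [0, 0, 0, 6, 0.5, 0, -1], [0, 0, 0, 9, 0.5, 0, -1], [0, 0, 0, 10.5, 0.5, 0, -1], [0, 0, 0, 11.5, 0.5, 0, -1]]]'

```text
clock: 6.7
tcp_pos: [0.5092, -0.2002, 0.0918]
eef_rot: [0.433, 0.559, 0.435, -0.558]
contact_force: [0.2, 1.1, -1.3]
finger_gap: 0.0159
```

```bash
python3 -c "
from h import *
plan([509.3,-200.1,91],-14.25)"
```

```text
t 6.7 tcp [ 509.2 -200.2   91.8] yaw -14.3 j [ 0.57  0.64 -0.36  1.86  0.33  0.7  -0.23] F [ 0.2  1.1 -1.3] gap 15.9
goal [509.3, -200.1, 91] -14.2 -> [-0.04 -0.12  0.03] [ 0.8  0.  -0.1]
```

Request:
apply_moves --series '[[[0, 0, 0, 1.2, 0, 0, -1], [0, 0, 0, 1.2, 0, 0, -1], [0, 0, 0, 1.2, 0, 0, -0.4], [0, 0, 0, 1.2, 0, 0, 0], [0, 0, 0, 1.2, 0, 0, 0]]]'

```text
clock: 7.2
tcp_pos: [0.5095, -0.2002, 0.0908]
eef_rot: [0.434, 0.559, 0.434, -0.558]
contact_force: [-0.9, -0.6, 0.4]
finger_gap: 0.0352
```

Request:
apply_moves --series '[[[0, 0, 0, -20, 0, 0, 0], [0, 0, 0, -50, 0, 0, 0], [0, 0, 0, -90, 0, 0, -0.5], [0, 0, 0, -130, 0, 0, -1], [0, 0, 0, -160, 0, 0, -1]]]'

```text
clock: 7.7
tcp_pos: [0.5101, -0.2005, 0.2536]
eef_rot: [0.434, 0.56, 0.433, -0.557]
contact_force: [-0.3, 0.1, -0.6]
finger_gap: 0.027
```

```bash
cat >> h.py <<'E'
def dots(s,z):
    h=hsv(s); m=((h[...,0]>80)&(h[...,0]<98)&(h[...,1]>100)&(h[...,2]>40)).astype(np.uint8)
    m=cv2.morphologyEx(m,cv2.MORPH_CLOSE,np.ones((5,5)))
    cs,_=cv2.findContours(m,cv2.RETR_EXTERNAL,cv2.CHAIN_APPROX_NONE); c=max(cs,key=cv2.contourArea)
    f=cv2.drawContours(np.zeros(m.shape,np.uint8),[c],-1,1,-1)
    f=cv2.erode(f,np.ones((3,3)))
    w=(h[...,1]<70)&(h[...,2]>90)&(f>0); n,_,st,ce=cv2.connectedComponentsWithStats(w.astype(np.uint8))
    return [(st[i,4],ce[i].round(1),(onplane(s,ce[i],z)[0]*1000).round(1)) for i in range(1,n) if st[i,4]>15]
E
python3 -c "
from h import *
plan([509.3,-200.1,250],-14.25)
s=snap('wrist'); save(s,'w4.png'); print(*rect(s,teal(s),.084,'t'),sep='\n'); print(*dots(s,.084),sep='\n')
s=snap('side'); save(s,'side4.png'); print(*rect(s,teal(s),.084,'t'),sep='\n'); print(*dots(s,.084),sep='\n')
"
```

```text
t 7.7 tcp [ 510.1 -200.5  253.6] yaw -14.3 j [ 0.63  0.45 -0.44  1.66  0.21  1.07 -0.12] F [-0.3  0.1 -0.6] gap 27.0
goal [509.3, -200.1, 250] -14.3 -> [-0.04 -0.1  -0.19] [ 3.6 -0.9 -0.2]
('t', (279.5, 166.0483856201172), array([ 509.5, -199.2]), array([188. , 138.8]), 75.68)
(np.int32(219), array([216. ,  94.4]), array([ 475.3, -108.4,   84. ]))
(np.int32(216), array([342.1,  94.4]), array([ 582.7, -135.8,   84. ]))
(np.int32(186), array([220.1, 184. ]), array([ 455.4, -186.5,   84. ]))
(np.int32(188), array([338.2, 184. ]), array([ 562.8, -214. ,   84. ]))
('t', (155.0, 250.5), array([691.2, 275.5]), array([ 93. , 127.7]), -80.48)
('t', (332.0, 189.5), array([ 514.6, -169.2]), array([127.8, 137.6]), -14.43)
```

View pics/w4.png

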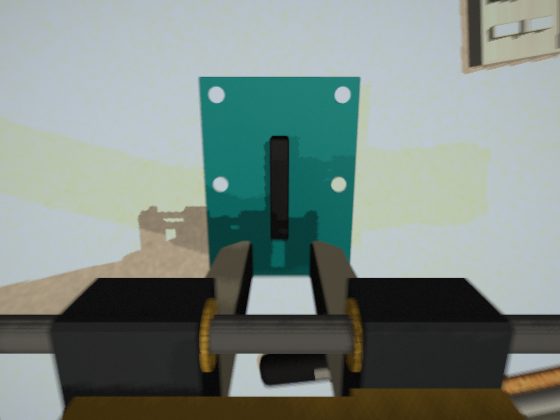

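The lid sits squarely on the box. Its dots are at wrist pixels (216,94), (342,94), (220,184) and (338,184), and its centre (509.1, -200.2) is within about 1 mm of the box, with yaw 75.7°. Next come the corner presses, with the fingers shut.

Request:
apply_moves --series '[[[0, 0, 0, 0, 25, -40, -1], [0, 0, 0, 30, 54, -80, -1], [0, 0, 0, 80, 54, -80, -1], [0, 0, 0, 130, 54, -80, -1], [0, 0, 0, 155, 54, -80, -1]]]'

```text
clock: 8.3
tcp_pos: [0.5831, -0.1361, 0.0963]
eef_rot: [0.435, 0.559, 0.434, -0.557]
contact_force: [0.2, -1.0, -0.9]
finger_gap: 0.0005
```

```bash
python3 -c "
from h import *
plan([582.3,-136.2,90],-14.25)"
```

```text
t 8.3 tcp [ 583.1 -136.1   96.3] yaw -14.2 j [ 0.42  0.7  -0.37  1.71  0.33  0.8  -0.36] F [ 0.2 -1.  -0.9] gap 0.5
goal [582.3, -136.2, 90] -14.2 -> [ 0.04 -0.03 -0.17] [ 6.3 -0.7  0.3]
```

Request:
apply_moves --series '[[[0, 0, 0, 5, -0.7, 0, -1], [0, 0, 0, 10, -0.7, 0, -1], [0, 0, 0, 12, -0.7, 0, -1], [0, 0, 0, 13, -0.7, 0, -1], [0, 0, 0, 13.5, -0.7, 0, -1]]]'

```text
clock: 8.8
tcp_pos: [0.5835, -0.1362, 0.0844]
eef_rot: [0.436, 0.56, 0.433, -0.557]
contact_force: [-0.2, 0.3, 0.1]
finger_gap: 0.0005
```

Request:
apply_moves --series '[[[0, 0, 0, 0.5, 0, 0, -1], [0, 0, 0, 1, 0, 0, -1], [0, 0, 0, 1, 0, 0, -1]]]'

```text
clock: 9.1
tcp_pos: [0.5838, -0.1363, 0.0838]
eef_rot: [0.436, 0.56, 0.432, -0.556]
contact_force: [-0.6, -0.3, 1.7]
finger_gap: 0.0005
```

Request:
apply_moves --series '[[[0, 0, 0, 0.8, 0, 0, -1], [0, 0, 0, 1.6, 0, 0, -1], [0, 0, 0, 2.4, 0, 0, -1], [0, 0, 0, 2.4, 0, 0, -1]]]'

```text
clock: 9.5
tcp_pos: [0.5838, -0.1363, 0.0828]
eef_rot: [0.436, 0.56, 0.432, -0.556]
contact_force: [-3.4, 0.2, 8.8]
finger_gap: 0.0004
```

Request:
apply_moves --series '[[[0, 0, 0, 0.8, 0, 0, -1], [0, 0, 0, 1.6, 0, 0, -1], [0, 0, 0, 2, 0, 0, -1]]]'

```text
clock: 9.8
tcp_pos: [0.5838, -0.1363, 0.0824]
eef_rot: [0.436, 0.56, 0.432, -0.557]
contact_force: [-2.7, -0.3, 10.4]
finger_gap: 0.0006
```

Request:
apply_moves --series '[[[0, 0, 0, 1.5, 0, 0, -1], [0, 0, 0, 2.5, 0, 0, -1], [0, 0, 0, 3.5, 0, 0, -1], [0, 0, 0, 4.5, 0, 0, -1], [0, 0, 0, 4.5, 0, 0, -1]]]'

```text
clock: 10.3
tcp_pos: [0.584, -0.1362, 0.0802]
eef_rot: [0.437, 0.56, 0.431, -0.557]
contact_force: [-3.9, 0.4, 13.3]
finger_gap: 0.0001
```

Request:
apply_moves --series '[[[0, 0, 0, 2, 0, 0, -1], [0, 0, 0, 3.2, 0, 0, -1], [0, 0, 0, 4, 0, 0, -1], [0, 0, 0, 4.5, 0, 0, -1], [0, 0, 0, 4.5, 0, 0, -1]]]'

```text
clock: 10.8
tcp_pos: [0.5842, -0.1361, 0.0784]
eef_rot: [0.437, 0.56, 0.431, -0.557]
contact_force: [-4.5, 1.0, 15.3]
finger_gap: 0.0004
```

Request:
apply_moves --series '[[[0, 0, 0, 2, -0.5, 0, -1], [0, 0, 0, 3.2, -0.5, 0, -1], [0, 0, 0, 4, -0.5, 0, -1], [0, 0, 0, 4.5, -0.5, 0, -1], [0, 0, 0, 5, -0.5, 0, -1]]]'

```text
clock: 11.3
tcp_pos: [0.5843, -0.1361, 0.0774]
eef_rot: [0.438, 0.56, 0.43, -0.557]
contact_force: [-7.7, 1.4, 22.6]
finger_gap: 0.0008
```

Request:
apply_moves --series '[[[0, 0, 0, 2.5, -0.5, 0, -1], [0, 0, 0, 3.5, -0.5, 0, -1], [0, 0, 0, 4, -0.5, 0, -1], [0, 0, 0, 4.5, -0.5, 0, -1], [0, 0, 0, 5, -0.5, 0, -1]]]'

```text
clock: 11.8
tcp_pos: [0.5843, -0.136, 0.077]
eef_rot: [0.439, 0.56, 0.429, -0.557]
contact_force: [-7.7, 0.9, 26.2]
finger_gap: 0.0005
```

Request:
apply_moves --series '[[[0, 0, 0, -15, -1, 0, -1], [0, 0, 0, -25, -1, 45, -1], [0, 0, 0, -25, -1, 95, -1], [0, 0, 0, -25, -1, 140, -1], [0, 0, 0, -25, -1, 160, -1]]]'

```text
clock: 12.3
tcp_pos: [0.5409, -0.2975, 0.1024]
eef_rot: [0.438, 0.56, 0.426, -0.56]
contact_force: [-1.0, -0.8, -1.1]
finger_gap: 0.0001
```

```bash
python3 -c "
from h import *
plan([542.7,-291.2,86],-14.25)
s=snap('side'); save(s,'side5.png'); s=snap('wrist'); save(s,'w5.png'); P=cloud(s); m=teal(s); print('dots',*dots(s,.082)); 
ex=np.array([.9692,-.2462,0]);ey=np.array([.2462,.9692,0]);q=P[m&(s['depth']>0)]-np.array([.5091,-.2002,0]); q=np.c_[q@ex,q@ey,q[:,2]]; q=q[(abs(q[:,0])<.075)&(abs(q[:,1])<.1)&(abs(q[:,2]-.082)<.015)]
print(len(q),np.linalg.lstsq(np.c_[q[:,:2],np.ones(len(q))],q[:,2],rcond=None)[0],q[:,1].min(),q[:,1].max())"
```

```text
t 12.3 tcp [ 540.9 -297.5  102.4] yaw -14.7 j [ 0.69  0.71 -0.38  1.66  0.35  0.83 -0.1 ] F [-1.  -0.8 -1.1] gap 0.1
goal [542.7, -291.2, 86] -14.3 -> [-0.46  0.57 -0.74] [16.3 -0.  -6.7]
dots (np.int32(762), array([279.4,  68.1]), array([ 562.7, -212.8,   82. ])) (np.int32(788), array([45.2, 70.7]), array([ 455.5, -185.6,   82. ])) (np.int32(559), array([ 74.1, 230.7]), array([ 435.6, -263.7,   82. ]))
58510 [ 0.00178288 -0.00197941  0.08278522] -0.09375557908534894 0.03124718663115907
```

Request:
apply_moves --series '[[[-0.5, 0.6, -0.7, 8, 0, -6.5, -1], [-0.5, 0.6, -0.7, 14, 0, -6.5, -1], [-0.5, 0.6, -0.7, 17, 0, -6.5, -1], [-0.5, 0.6, -0.7, 19, 0, -6.5, -1], [-0.5, 0.6, -0.7, 20, 0, -6.5, -1]]]'

```text
clock: 12.9
tcp_pos: [0.5436, -0.2873, 0.0831]
eef_rot: [0.434, 0.558, 0.436, -0.557]
contact_force: [-2.9, 2.3, 9.6]
finger_gap: 0.0003
```

Request:
apply_moves --series '[[[0, 0, 0, 1.5, 0, 0, -1], [0, 0, 0, 2.5, 0, 0, -1], [0, 0, 0, 3.5, 0, 0, -1], [0, 0, 0, 4.5, 0, 0, -1], [0, 0, 0, 5, 0, 0, -1]]]'

```text
clock: 13.4
tcp_pos: [0.5437, -0.2873, 0.081]
eef_rot: [0.435, 0.557, 0.436, -0.557]
contact_force: [-5.4, 0.4, 16.4]
finger_gap: 0.0002
```

Request:
apply_moves --series '[[[0, 0, 0, 2, 0, 0, -1], [0, 0, 0, 3.2, 0, 0, -1], [0, 0, 0, 4, 0, 0, -1], [0, 0, 0, 4.5, 0, 0, -1], [0, 0, 0, 5, 0, 0, -1]]]'

```text
clock: 13.9
tcp_pos: [0.5439, -0.2875, 0.0793]
eef_rot: [-0.436, -0.556, -0.435, 0.558]
contact_force: [-5.4, -0.1, 17.5]
finger_gap: 0.0008
```

```bash
python3 -c "
from h import *
plan([542.7,-291.2,76],-14.25)"
```

```text
t 13.9 tcp [ 543.9 -287.5   79.3] yaw -13.9 j [ 0.68  0.74 -0.38  1.67  0.36  0.8  -0.11] F [-5.4 -0.1 17.5] gap 0.8
goal [542.7, -291.2, 76] -14.3 -> [ 0.3   0.13 -0.01] [ 3.3 -0.2  3.9]
```

Request:
apply_moves --series '[[[0, 0, 0, 2.5, -0.5, 0, -1], [0, 0, 0, 3.5, -0.5, 0, -1], [0, 0, 0, 4.5, -0.5, 0, -1], [0, 0, 0, 5, -0.5, 0, -1], [0, 0, 0, 5.5, -0.5, 0, -1]]]'

```text
clock: 14.4
tcp_pos: [0.544, -0.2876, 0.0781]
eef_rot: [-0.438, -0.556, -0.434, 0.558]
contact_force: [-6.5, -0.7, 23.0]
finger_gap: 0.0004
```

Request:
apply_moves --series '[[[0, 0, 0, 2.5, -0.5, 0, -1], [0, 0, 0, 3.5, -0.5, 0, -1], [0, 0, 0, 4.2, -0.5, 0, -1], [0, 0, 0, 4.7, -0.5, 0, -1], [0, 0, 0, 5.2, -0.5, 0, -1]]]'

```text
clock: 14.9
tcp_pos: [0.544, -0.2876, 0.0777]
eef_rot: [-0.439, -0.555, -0.433, 0.558]
contact_force: [-7.4, 1.3, 25.0]
finger_gap: 0.0008
```

Request:
apply_moves --series '[[[0, 0, 0, -20, 0, 2, -1], [0, 0, 0, -25, -40, 3, -1], [0, 0, 0, -25, -85, 4, -1], [0, 0, 0, -25, -111, 4, -1], [0, 0, 0, -25, -111, 4, -1]]]'

```text
clock: 15.4
tcp_pos: [0.431, -0.2631, 0.1022]
eef_rot: [-0.438, -0.553, -0.435, 0.559]
contact_force: [-0.5, -0.0, -0.5]
finger_gap: 0.0004
```

```bash
python3 -c "
from h import *
plan([436.1,-264.2,84],-14.25)"
```

```text
t 15.4 tcp [ 431.  -263.1  102.2] yaw -13.8 j [ 0.76  0.58 -0.39  1.96  0.36  0.67 -0.1 ] F [-0.5 -0.  -0.5] gap 0.4
goal [436.1, -264.2, 84] -14.3 -> [0.47 0.54 0.12] [18.2  5.2 -0.3]
```

Request:
apply_moves --series '[[[0.4, 0.5, 0, 8, 3.5, 0, -1], [0.4, 0.5, 0, 14, 4, 0, -1], [0.4, 0.5, 0, 17, 4, 0, -1], [0.4, 0.5, 0, 19, 4, 0, -1], [0.4, 0.5, 0, 20, 4, 0, -1]]]'

```text
clock: 15.9
tcp_pos: [0.4359, -0.264, 0.0827]
eef_rot: [-0.434, -0.557, -0.435, 0.558]
contact_force: [-1.6, 0.7, 9.9]
finger_gap: 0.0003
```

Request:
apply_moves --series '[[[0, 0, 0, 1.5, 0, 0, -1], [0, 0, 0, 2.5, 0, 0, -1], [0, 0, 0, 3.5, 0, 0, -1], [0, 0, 0, 4.5, 0, 0, -1], [0, 0, 0, 5, 0, 0, -1]]]'

```text
clock: 16.4
tcp_pos: [0.4359, -0.2642, 0.0789]
eef_rot: [-0.435, -0.557, -0.435, 0.559]
contact_force: [-3.6, 0.0, 13.8]
finger_gap: 0.0004
```

Request:
apply_moves --series '[[[0, 0, 0, 2, 0, 0, -1], [0, 0, 0, 3.2, 0, 0, -1], [0, 0, 0, 4, 0, 0, -1], [0, 0, 0, 4.5, 0, 0, -1], [0, 0, 0, 5, 0, 0, -1]]]'

```text
clock: 16.9
tcp_pos: [0.4359, -0.2644, 0.0769]
eef_rot: [-0.435, -0.556, -0.434, 0.559]
contact_force: [-6.2, 1.5, 28.1]
finger_gap: 0.0001
```

```bash
python3 -c "
from h import *
plan([436.1,-264.2,76],-14.25)"
```

```text
t 16.9 tcp [ 435.9 -264.4   76.9] yaw -14.1 j [ 0.75  0.63 -0.37  1.97  0.38  0.62 -0.13] F [-6.2  1.5 28.1] gap 0.1
goal [436.1, -264.2, 76] -14.2 -> [0.13 0.26 0.15] [ 0.9  0.1 -0.2]
```

Request:
apply_moves --series '[[[0, 0, 0, -20, 0, 0, -1], [0, 0, 0, -27, 0, -40, -1], [0, 0, 0, -27, 0, -90, -1], [0, 0, 0, -27, 0, -130, -1], [0, 0, 0, -27, 0, -155, -1]]]'

```text
clock: 17.4
tcp_pos: [0.4753, -0.1098, 0.1033]
eef_rot: [-0.436, -0.556, -0.436, 0.558]
contact_force: [-0.1, 0.4, 0.4]
finger_gap: 0.0007
```

```bash
python3 -c "
from h import *
plan([475.5,-109.2,84],-14.25)"
```

```text
t 17.4 tcp [ 475.3 -109.8  103.3] yaw -13.8 j [ 0.44  0.56 -0.38  2.01  0.34  0.64 -0.4 ] F [-0.1  0.4  0.4] gap 0.7
goal [475.5, -109.2, 84] -14.2 -> [0.4  0.13 0.08] [19.3  0.  -0.7]
```

Request:
apply_moves --series '[[[0.4, 0, 0, 8, 0, 0, -1], [0.4, 0, 0, 14, 0, 0, -1], [0.4, 0, 0, 18, 0, 0, -1], [0.4, 0, 0, 20, 0, 0, -1], [0.4, 0, 0, 21, 0, 0, -1]]]'

```text
clock: 17.9
tcp_pos: [0.4744, -0.1118, 0.0824]
eef_rot: [-0.433, -0.557, -0.433, 0.561]
contact_force: [-2.3, 0.0, 10.7]
finger_gap: 0.0006
```

Request:
apply_moves --series '[[[0, 0, 0, 1.5, 0, 0, -1], [0, 0, 0, 2.5, 0, 0, -1], [0, 0, 0, 3.5, 0, 0, -1], [0, 0, 0, 4.5, 0, 0, -1], [0, 0, 0, 5, 0, 0, -1]]]'

```text
clock: 18.4
tcp_pos: [0.4745, -0.1116, 0.0788]
eef_rot: [-0.433, -0.558, -0.433, 0.56]
contact_force: [-3.0, 3.8, 12.4]
finger_gap: 0.0004
```

Request:
apply_moves --series '[[[0, 0, 0, 2, 0, 0, -1], [0, 0, 0, 3, 0, 0, -1], [0, 0, 0, 4, 0, 0, -1], [0, 0, 0, 4.5, 0, 0, -1], [0, 0, 0, 4.5, 0, 0, -1]]]'

```text
clock: 18.9
tcp_pos: [0.4745, -0.1115, 0.0771]
eef_rot: [-0.433, -0.558, -0.432, 0.561]
contact_force: [-5.6, 3.6, 24.5]
finger_gap: 0.0007
```

```bash
python3 -c "
from h import *
plan([475.5,-109.2,76],-14.25)"
```

```text
t 18.9 tcp [ 474.5 -111.5   77.1] yaw -14.6 j [ 0.42  0.6  -0.35  2.03  0.37  0.57 -0.44] F [-5.6  3.6 24.5] gap 0.7
goal [475.5, -109.2, 76] -14.2 -> [-0.33  0.2   0.06] [ 1.1  0.4 -2.5]
```

Request:
apply_moves --series '[[[0, 0, 0, -15, 0, 0, -1], [0, 0, 0, -22, 0, 35, -1], [0, 0, 0, -22, 0, 72, -1], [0, 0, 0, -18, 0, 76, -1], [0, 0, 0, -10, 0, 76, -1]]]'

```text
clock: 19.4
tcp_pos: [0.4549, -0.1879, 0.0872]
eef_rot: [-0.432, -0.559, -0.43, 0.562]
contact_force: [-0.1, 0.0, -0.8]
finger_gap: 0.0008
```

```bash
python3 -c "
from h import *
plan([455.8,-186.7,82],-14.25)"
```

```text
t 19.4 tcp [ 454.9 -187.9   87.2] yaw -14.9 j [ 0.59  0.59 -0.37  2.01  0.37  0.61 -0.28] F [-0.1  0.  -0.8] gap 0.8
goal [455.8, -186.7, 82] -14.3 -> [-0.67  0.26 -0.01] [ 5.2  0.6 -1.4]
```

Request:
apply_moves --series '[[[-0.5, 0, 0, 3, 0, -1, -1], [-0.5, 0, 0, 5, 0, -1, -1], [-0.5, 0, 0, 6.5, 0, -1, -1], [-0.5, 0, 0, 8, 0, -1, -1], [-0.5, 0, 0, 8.5, 0, -1, -1]]]'

```text
clock: 19.9
tcp_pos: [0.4545, -0.1861, 0.0793]
eef_rot: [-0.435, -0.556, -0.433, 0.56]
contact_force: [-3.5, -0.5, 10.5]
finger_gap: 0.0005
```

Request:
apply_moves --series '[[[0, 0, 0, 1.5, 0, 0, -1], [0, 0, 0, 2.5, 0, 0, -1], [0, 0, 0, 3.5, 0, 0, -1], [0, 0, 0, 4, 0, 0, -1], [0, 0, 0, 4, 0, 0, -1]]]'

```text
clock: 20.4
tcp_pos: [0.4545, -0.1861, 0.0774]
eef_rot: [-0.436, -0.555, -0.433, 0.561]
contact_force: [-4.8, -1.0, 19.8]
finger_gap: 0.0004
```

Request:
apply_moves --series '[[[0, 0, 0, 2, 0, 0, -1], [0, 0, 0, 3, 0, 0, -1], [0, 0, 0, 4, 0, 0, -1], [0, 0, 0, 4.5, 0, 0, -1], [0, 0, 0, 4.5, 0, 0, -1]]]'

```text
clock: 20.9
tcp_pos: [0.4545, -0.186, 0.0763]
eef_rot: [-0.437, -0.554, -0.432, 0.561]
contact_force: [-7.7, -0.3, 29.2]
finger_gap: 0.0004
```

Request:
apply_moves --series '[[[0, 0, 0, -45, 0, 0, -1], [0, 0, 0, -70, 10, 0, -1], [0, 0, 0, -70, 50, 0, -1], [0, 0, 0, -70, 95, 0, -1], [0, 0, 0, -60, 108, 0, -1]]]'

```text
clock: 21.4
tcp_pos: [0.5652, -0.2109, 0.1372]
eef_rot: [-0.44, -0.555, -0.431, 0.559]
contact_force: [0.0, 0.6, -0.7]
finger_gap: 0.0003
```

```bash
python3 -c "
from h import *
plan([562.4,-213.7,86],-14.25)"
```

```text
t 21.4 tcp [ 565.2 -210.9  137.2] yaw -14.0 j [ 0.56  0.65 -0.4   1.66  0.33  0.89 -0.22] F [ 0.   0.6 -0.7] gap 0.3
goal [562.4, -213.7, 86] -14.2 -> [ 0.27  0.63 -0.37] [51.2 -2.3  2.8]
```

Request:
apply_moves --series '[[[0.3, 0.6, -0.4, 25, -2, 2.5, -1], [0.3, 0.6, -0.4, 42, -2, 2.5, -1], [0.3, 0.6, -0.4, 50, -2, 2.5, -1], [0.3, 0.6, -0.4, 53, -2, 2.5, -1], [0.3, 0.6, -0.4, 54, -2, 2.5, -1]]]'

```text
clock: 21.9
tcp_pos: [0.5614, -0.2118, 0.0834]
eef_rot: [-0.433, -0.557, -0.436, 0.559]
contact_force: [-4.1, 1.4, 5.2]
finger_gap: 0.0002
```

Request:
apply_moves --series '[[[0, 0, 0, 1.5, 0, 0, -1], [0, 0, 0, 2.5, 0, 0, -1], [0, 0, 0, 3.5, 0, 0, -1], [0, 0, 0, 4.5, 0, 0, -1], [0, 0, 0, 5, 0, 0, -1]]]'

```text
clock: 22.4
tcp_pos: [0.5614, -0.2118, 0.0807]
eef_rot: [-0.434, -0.557, -0.435, 0.559]
contact_force: [-2.4, 0.4, 8.5]
finger_gap: 0.0005
```

Request:
apply_moves --series '[[[0, 0, 0, 2, 0, 0, -1], [0, 0, 0, 3, 0, 0, -1], [0, 0, 0, 4, 0, 0, -1], [0, 0, 0, 4.5, 0, 0, -1], [0, 0, 0, 4.5, 0, 0, -1]]]'

```text
clock: 22.9
tcp_pos: [0.5615, -0.2118, 0.0786]
eef_rot: [-0.435, -0.556, -0.435, 0.559]
contact_force: [-2.4, -0.6, 8.5]
finger_gap: 0.0006
```

```bash
python3 -c "
from h import *
plan([562.4,-213.7,76],-14.25)"
```

```text
t 22.9 tcp [ 561.5 -211.8   78.6] yaw -14.1 j [ 0.55  0.73 -0.38  1.71  0.36  0.77 -0.25] F [-2.4 -0.6  8.5] gap 0.6
goal [562.4, -213.7, 76] -14.2 -> [0.12 0.17 0.12] [2.6 1.3 1.6]
```

Request:
apply_moves --series '[[[0, 0, 0, 2, 0, 0, -1], [0, 0, 0, 3, 0, 0, -1], [0, 0, 0, 4, 0, 0, -1], [0, 0, 0, 4.5, 0, 0, -1], [0, 0, 0, 4.5, 0, 0, -1]]]'

```text
clock: 23.4
tcp_pos: [0.5615, -0.2118, 0.0777]
eef_rot: [-0.436, -0.556, -0.434, 0.559]
contact_force: [-5.0, -0.2, 16.2]
finger_gap: 0.0006
```

Request:
apply_moves --series '[[[0, 0, 0, 2, 0, 0, -1], [0, 0, 0, 3, 0, 0, -1], [0, 0, 0, 4, 0, 0, -1], [0, 0, 0, 4.5, 0, 0, -1], [0, 0, 0, 5, 0, 0, -1]]]'

```text
clock: 23.9
tcp_pos: [0.5616, -0.2118, 0.0771]
eef_rot: [-0.437, -0.556, -0.433, 0.559]
contact_force: [-6.9, 0.5, 21.8]
finger_gap: 0.0003
```

Request:
apply_moves --series '[[[0, 0, 0, 2.5, 0, 0, -1], [0, 0, 0, 3.5, 0, 0, -1], [0, 0, 0, 4, 0, 0, -1], [0, 0, 0, 4.5, 0, 0, -1], [0, 0, 0, 5, 0, 0, -1]]]'

```text
clock: 24.4
tcp_pos: [0.5616, -0.2118, 0.0769]
eef_rot: [-0.438, -0.555, -0.432, 0.56]
contact_force: [-6.9, 0.3, 23.9]
finger_gap: 0.0005
```

Request:
apply_moves --series '[[[0, 0, 0, -45, 0, 0, -1], [0, 0, 0, -90, -10, 0, -1], [0, 0, 0, -135, -35, 0, -1], [0, 0, 0, -172, -54, -20, -1], [0, 0, 0, -172, -54, -40, -1]]]'

```text
clock: 24.9
tcp_pos: [0.5204, -0.1574, 0.2551]
eef_rot: [-0.441, -0.557, -0.429, 0.558]
contact_force: [0.4, 0.7, 0.1]
finger_gap: 0.0005
```

Request:
apply_moves --series '[[[0, 0, 0, 0, 0, -70, -1], [0, 0, 0, 0, 0, -70, -1], [0, 0, 0, 0, 0, -70, -1]]]'

```text
clock: 25.2
tcp_pos: [0.5384, -0.0838, 0.2559]
eef_rot: [0.444, 0.557, 0.431, -0.554]
contact_force: [-0.5, -0.3, -0.1]
finger_gap: 0.0005
```

```bash
cat > chk.py <<'E'
from h import *
import sys
ex=np.array([.9692,-.2462,0]);ey=np.array([.2462,.9692,0])
def fit(s,lab):
    P=cloud(s); m=cv2.erode(teal(s).astype(np.uint8),np.ones((7,7)))>0
    q=P[m&(s['depth']>0)]-np.array([.5091,-.2002,0]); q=np.c_[q@ex,q@ey,q[:,2]]; q=q[(abs(q[:,0])<.07)&(abs(q[:,1])<.095)&(abs(q[:,2]-.08)<.02)]
    A=np.c_[q[:,:2],np.ones(len(q))]; k=np.linalg.lstsq(A,q[:,2],rcond=None)[0]
    print(lab,len(q),'slope x,y (rad)',k[:2].round(4),'z mid mm',(k[2]*1e3).round(2),'med',np.median(q[:,2]*1e3).round(2),'rms',np.std(q[:,2]-A@k)*1e3,'y',q[:,1].min().round(3),q[:,1].max().round(3))
for n in('wrist','side','top'):
    s=snap(n); save(s,n+sys.argv[1]+'.png'); fit(s,n); print(*rect(s,teal(s),.079,n),sep='\n'); print(*dots(s,.079),sep='\n')
E
python3 chk.py 6; python3 -c "
from h import *
plan([509,-200,250],-14.25)"
```

```text
wrist 5132 slope x,y (rad) [0.0006 0.0027] z mid mm 77.92 med 78.08 rms 0.715724535369452 y -0.089 0.093
('wrist', (276.7742614746094, 238.1013946533203), array([ 522.6, -145.1]), array([ 77.6, 138. ]), -14.22)
(np.int32(172), array([221.2, 219.9]), array([ 474.9, -109. ,   79. ]))
(np.int32(165), array([332.6, 220.8]), array([ 581.4, -136.3,   79. ]))
side 40 slope x,y (rad) [-0.0242  0.0258] z mid mm 79.36 med 77.71 rms 1.3136993173254505 y -0.078 -0.019
('side', (155.0, 250.5), array([695.2, 273.6]), array([ 93.8, 128.5]), -80.86)
('side', (352.5, 183.0), array([ 498.3, -233.9]), array([113. , 136.2]), -15.15)

top 363 slope x,y (rad) [-0.0032  0.0053] z mid mm 79.65 med 79.46 rms 2.545753873853609 y -0.081 -0.02
('top', (356.77374267578125, 226.405029296875), array([ 496.7, -246.6]), array([ 87.8, 134.4]), -13.55)
('top', (199.02777099609375, 145.7916717529297), array([737.3, 236.3]), array([ 94.1, 129.7]), -80.67)

t 25.35 tcp [537.1 -90.8 254.4] yaw -14.2 j [ 0.44  0.44 -0.48  1.68  0.25  1.06 -0.36] F [ 0.  -1.1 -0.1] gap 0.1
goal [509, -200, 250] -14.3 -> [ 0.07  0.71 -0.78] [  5.8  -0.6 112.6]
```

The lid is level within 3 mrad and has dropped about 5 mm. I'll back the arm away for one clear final look.

Request:
apply_moves --series '[[[0, 0, 0, -10, 0, -50, -1], [0, 0, 0, -20, 0, -100, -1], [0, 0, 0, -20, 0, -150, -1], [0, 0, 0, -20, 0, -200, -1], [0, 0, 0, -20, 0, -230, -1]]]'

```text
clock: 25.85
tcp_pos: [0.5935, 0.1349, 0.2712]
eef_rot: [-0.441, -0.557, -0.429, 0.558]
contact_force: [-0.2, -0.4, 0.1]
finger_gap: 0.0008
```

```bash
python3 chk.py 7; python3 -c "
import cv2
a=cv2.imread('pics/side7.png')[90:270,230:470]; b=cv2.imread('pics/top7.png')[90:270,250:490]
cv2.imwrite('pics/fin.png',cv2.resize(cv2.vconcat([a,b]),None,fx=1.65,fy=1.65,interpolation=cv2.INTER_CUBIC))
from h import *
a=np.load('top0.npz')['im'].astype(int); b=cv2.imread('pics/top7.png')[...,::-1].astype(int)
d=abs(a-b).max(2); print('tray diff',(d[110:160,255:330]>60).sum(),'steamer',(d[185:260,405:445]>60).sum())"
```

```text
wrist 12 slope x,y (rad) [ 0.0691 -0.0548] z mid mm 82.38 med 77.61 rms 0.7152175870748309 y 0.092 0.095
('wrist', (395.6759033203125, 36.93366622924805), array([731.8, 235.3]), array([87.1, 95.7]), -80.88)
(np.int32(102), array([360. ,  38.3]), array([696.1, 240.1,  79. ]))
(np.int32(99), array([450.1,  61.1]), array([773.2, 201. ,  79. ]))
(np.int32(94), array([378.2,  92.6]), array([704.1, 189.8,  79. ]))
side 187 slope x,y (rad) [-0.0077  0.0003] z mid mm 77.83 med 77.95 rms 1.4321000157403827 y -0.076 0.048
('side', (155.0, 250.5), array([695.6, 273.7]), array([ 93.1, 128.5]), -80.86)
('side', (340.5, 186.0), array([ 507.3, -198. ]), array([185.6, 136.4]), 75.53)
(np.int32(17), array([305.1, 185.4]), array([ 581.9, -136.2,   79. ]))
(np.int32(17), array([375.9, 185.8]), array([ 436.3, -263.7,   79. ]))
(np.int32(18), array([354. , 196.7]), array([ 456.2, -186.5,   79. ]))
(np.int32(22), array([330.7, 208.5]), array([ 475.5, -108.6,   79. ]))
top 1118 slope x,y (rad) [-0.0015  0.0009] z mid mm 79.1 med 79.11 rms 2.585776918735151 y -0.081 0.082
('top', (341.587646484375, 222.42771911621094), array([ 508.8, -199.5]), array([183.7, 134.7]), 75.61)
(np.int32(20), array([320.4, 198.1]), array([ 581.9, -135.6,   79. ]))
(np.int32(21), array([346., 205.]), array([ 561.7, -213.2,   79. ]))
(np.int32(18), array([371.7, 211.7]), array([ 542.2, -291. ,   79. ]))
(np.int32(20), array([311.2, 233.2]), array([ 475.2, -108.1,   79. ]))
(np.int32(21), array([337., 240.]), array([ 455.6, -185.8,   79. ]))
(np.int32(21), array([363., 247.]), array([ 435.3, -264.1,   79. ]))
tray diff 0 steamer 0
```

View pics/fin.png

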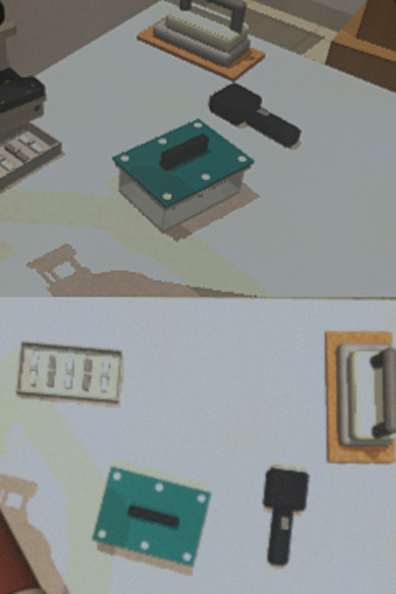

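The final picture shows the lid flat on the box, at (183,160) in the side crop and (152,515) in the top crop. No gap is visible, and the tray and steamer haven't moved. Handing in.

```bash
python3 -c "
from cell import ctrl
print(ctrl.close_job(), ctrl.get_obs()['clock'])"
```

```text
the job is handed in; nothing more can be done
the job is handed in; nothing more can be done
```

The large teal lid is on the collar-stay box and pressed down at all six dots, and I handed the job in at about 26 s of the 64 s allowed. No verdict is reported, and I could not read the six gasket sections directly, so "fully down" rests on the lid's height and level.

- **Pressing:** I pressed the four corners first, then the two long-side middles. The last force reading at each dot was 24–29 N against the 55 N limit. The fingertip stopped at about 76–78 mm, which fits the seated height plus the feet sinking.
- **Seating:** Depth plane fits put the lid's top at 79.1 mm (top camera) and 77.9 mm (wrist). The seated height is 79 mm. The wrist camera already read about 1.2 mm low before pressing.
- **Level:** The lid is level within 3 mrad on the top and wrist fits.
- **Centring:** Measured from the top camera, the lid is about 1 mm off the box's centre and turned under 0.5°.
- **Bystanders:** The before and after top images show no change around the tray and steamer, and the arm is clear of everything.

**Disagreements:** The side camera places things 1–2 mm off from the top camera. Its final depth fit had few points and showed a slope of 8 mrad, still within the 25 mrad limit. The wrist fit from the last, distant pose had only 12 points, so I ignored it.

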